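# Clear the copy stand after a museum shoot

### The job

The shoot is over, so clear the grey sheet: lay the large round brooch flat in the dark foam block with the large round well, the small round brooch in the one with the small round well and the rectangular belt plaque in the one with the rectangular well, setting these three down gently rather than dropping them. Put away the two aluminium channels in the white tray as an interlocking pair: the wide one open-up, flat on the tray's floor, and the narrow one open-down on top of it and parallel to it, with one of its flanges standing along the middle of the wide one and the other flange just outside it. Do not disturb the small loupe that stands in the middle of the sheet.

Things in the scene. Friction and masses are not known exactly. Their poses are not given: they have to be found in the camera images.
- large_brooch: loose; larger of two round brooches, upright: dark tarnished-silver disc 62 mm in diameter and 7 mm thick with a brass boss standing on its middle, 26 mm in diameter, top 24 mm above the underside (grip it by the boss). Origin: centre of the underside; z up. About 0.1 kg
- small_brooch: loose; smaller round brooch of the same make: disc 36 mm in diameter and 7 mm thick, brass boss 18 mm in diameter, top 24 mm above the underside. Origin: centre of the underside; z up. About 0.04 kg
- belt_plaque: loose; rectangular belt plaque: dark tarnished-silver plate 64 mm (x) by 40 mm (y) by 6 mm, with a brass box 44 mm (x) by 20 mm (y) on its middle, top 24 mm above the underside (grip the box across its 20 mm). Origin: centre of the underside; z up. About 0.09 kg
- wide_channel: loose; wide aluminium channel section lying open-up: 70 mm long (x), 68 mm wide over its flanges (y), 30 mm high, walls 4 mm (60 mm between the flanges), web at the bottom, flanges pointing up. Origin: centre of the underside of the web; z up. About 0.09 kg
- narrow_channel: loose; narrower aluminium channel section lying open-down: 70 mm long (x), 50 mm wide (y), 30 mm high, walls 4 mm, web on top, standing on its two flanges. Origin: midway between the lower edges of its flanges; z up. About 0.08 kg. Interlocked, its flange edge rests on the wide one's web, 4 mm above the wide one's origin, shifted about 23 mm along y, either way (it tips beyond 34)
- large_round_cradle: fixed; dark foam block 106 x 106 mm, 18 mm high, with a white-floored round well 86 mm in diameter and 6 mm deep in its middle. Origin: centre of the block's underside, on the table (well floor 12 mm above it); z up
- small_round_cradle: fixed; the same block, 106 x 106 x 18 mm, with a round well only 56 mm in diameter, 6 mm deep. Origin: centre of the block's underside (well floor 12 mm above it); z up
- oblong_cradle: fixed; dark foam block 108 mm (x) by 78 mm (y), 18 mm high, with a rectangular well 88 mm (x) by 58 mm (y), 6 mm deep. Origin: centre of the block's underside (well floor 12 mm above it); z up
- prop_tray: fixed; shallow white tray 104 mm (x) by 150 mm (y) outside, 96 x 142 mm inside, floor 3 mm thick, walls 12 mm high over the table. Origin: centre of its underside; z up. The interlocked pair (about 82 mm wide, 70 mm long) fits with its width along the tray's long side (y)
- loupe: loose bystander, to be left alone: small black magnifier standing upright, 32 mm in diameter, 34 mm high, between the foam blocks in the middle of the sheet. Origin: centre of its underside

How it is judged:
By the outcome, as a careful person would: the job done as asked, in the order asked, and still so for the second after the job is handed in, with the robot touching nothing.
It also fails if it takes over 118 s, if anything falls off the work surface, if the arm or the gripper's body presses on something with over 40 N, if the wrist force passes 120 N, or if a joint passes its speed limit or range.

### The arm

A 7-joint arm with a two-finger parallel gripper is mounted at the origin on the work surface. World frame = base frame: x ahead of the robot, y to its left, z up, the work surface at z = 0. Lengths are in m, angles in rad, forces in N, time in s.
With the tool pointing down it reaches from about 0.4 to 0.875 m from the base axis. Payload 19.3 kg.
Tool frame: the origin (TCP) lies midway between the tips of the shut fingers; the grasp point (between the pads) lies 19 mm behind it; z points along the fingers, y is the line along which they close (so a half turn about z gives the same grasp; the last joint's range is limited). The gripper opens to 85 mm and grips with 20 to 120 N. Pads are 22 mm wide; open, the fingers measure 114 mm over their backs; the gripper's body (76 mm by 85 mm) begins 54 mm behind the grasp point. The pads swing forward as they close: fully open they stand 13 mm farther back than shut.
Start: joints at [-1.173, 0.521, -0.036, 1.599, 0.021, 1.021, -0.113], TCP at [0.282, 0.558, 0.231] pointing down, gripper open.
Joint ranges: [-2.91, 2.91], [-0.3, 2.13], [-1.5, 1.42], [0.17, 2.43], [-1.26, 4.41], [0.16, 1.93], [-2.52, 2.52]. Speed limits (rad/s): [1.89, 1.89, 2.39, 2.39, 3.01, 3.01, 3.01].

### API

Orientations are given as [roll, pitch, yaw] about the fixed x, y, z axes, in that order (R = Rz(yaw) Ry(pitch) Rx(roll)).
In Python, from station import arm gives the robot as it stands. The module is installed in compiled form; this text tells all that it offers.
- The arm moves only by the tool drive_tool, never from a script. Its argument "deltas" is a list of rows, each a list of 7 numbers: the shift along the tool's x, y, z in cm, then the turn, a rotation vector about the tool's x, y, z in rad, then the finger opening in cm, from 0 to 8.54. In form: [[x, y, z, rx, ry, rz, hand], ...]. A call has 1 to 5 rows; each row is the pose to reach, as a shift and turn from the pose commanded when the call began, along the tool's axes at that moment; what a row does not reach only later rows make up. A row lasts 1/12 s, in which the tool goes at most 41.7 mm and 7.16 degrees, less where a joint would pass 70% of its speed; a pose out of reach is approached as far as the arm can. A call with a gripper value outside its range is refused whole. The fingers move at their own pace and stop on an object; "squeeze" is the grip in N (left out, the last holds). Time passes only in rows, so rows that repeat a pose let the fingers close. It gives the time, the measured TCP pose, the force, the opening and the grip force at its end, in the units of the state.
- arm.read_state(): the state, without advancing time (a new reading comes with each control period).
- arm.get_image(name): name is "scene" or "side" or "wrist"; returns (picture, depth): 384x512x3 uint8, red, green, blue; 384x512 float32, m along the optical axis (not along the pixel's ray), 0 where there is no reading.
- arm.camera_model(name): a dict with "fx", "fy", "cx", "cy" (pixels), "eye" and "rotation" of the camera in the world. Camera axes: x right, y up, looking along -z (the intrinsics and any distortion apply to the point x, -y, -z); pixel columns grow to the right and rows downward; lengths in m; the calibration is good to about 2 mm. A picture is of the moment at which its call begins: read the wrist's pose just before it. camera_model takes no time and is no camera call; for the wrist camera it gives the pose at the moment of the call.
- arm.job_done(): hands the job in; it is judged then, once.
Trained networks look in the newest picture that a camera, given by its name, has taken for a name from the list of things; names that differ only in an ending like _2 or _b are one class to them, and where a whole thing is asked for, a point or a joint stands for the part that bears it (a point fixed in the world has none). Each returns a list of dicts, best first, with "p" (0 to 1); they miss things now and then, are a little off and sometimes report something else, mostly with a low value. They report only what shows in the picture. A call takes as long as a camera call.
- arm.masks_of(label, camera): "region" (384x512 bool, what is visible of it) and "at" ([column, row] in pixels, amid what is visible of it).
- arm.tip_of(label, camera): "at" ([column, row] in pixels: a listed point, or the origin of a listed thing).
The state is a dict: "t": time; "joint_pos": joint angles; "qd": joint speeds; "effort": joint torques, N m; "eef_pos": TCP position; "ee_rot": TCP orientation; "contact_force": force on the tool from outside, world axes, zero at the start; "torque": the same for the moment, N m; "width": finger opening in m; "grasp_force": force on a finger pad.
Only numpy, scipy, OpenCV 4.12 (cv2) and the standard library are available. Lean on these libraries where they do the work, as an engineer would, in place of code of your own. Each camera call takes 0.05 s, during which the arm holds its last target. There are 200 camera calls.

## Working session

There is one attempt and no reset: what is moved stays moved. The work goes in short steps, Python scripts to look and compute and a tool call to move; the robot and the scene stay as the last step left them, time stands still between calls to the robot, and variables do not carry over. Pictures are saved under pics/ and viewed, at most 14 in all, crops included, and the job is handed in when it is done.

Besides the shell and the picture viewer there is one more tool, called after "Emit:" as name(argument=value, ...), one argument or row to a line, values as JSON. drive_tool: Moves the arm, as the interface text tells. Its arguments: {"type":"object","properties":{"deltas":{"type":"array","items":{"type":"array","items":{"type":"number"}}},"squeeze":{"type":"number"}},"required":["deltas"]}

```bash
mkdir -p pics
cat > h.py <<'E'
import numpy as np, cv2
from station import arm
from scipy.spatial.transform import Rotation as R
def shot(c):
    m=arm.camera_model(c); im,d=arm.get_image(c); return im,d,m
def pts(d,m):
    v,u=np.mgrid[0:d.shape[0],0:d.shape[1]]
    p=np.stack([(u-m["cx"])/m["fx"]*d,-(v-m["cy"])/m["fy"]*d,-d],-1)
    return p@np.array(m["rotation"]).T+np.array(m["eye"])
def save(im,n): cv2.imwrite("pics/"+n,cv2.cvtColor(im,cv2.COLOR_RGB2BGR))
NAMES="large_brooch small_brooch belt_plaque wide_channel narrow_channel large_round_cradle small_round_cradle oblong_cradle prop_tray loupe".split()
def find(label,c,P,d):
    out=[]
    for r in arm.masks_of(label,c)[:2]:
        k=r["region"]&(d>0); q=P[k]
        if len(q)<20: continue
        zt=np.percentile(q[:,2],95); 
        rc=cv2.minAreaRect((q[:,:2]*1000).astype(np.float32))
        out.append((round(r["p"],2),[int(x) for x in r["at"]],np.round(np.median(q,0),3),"zt",round(float(zt),3),"rect",np.round(rc[0],0),np.round(rc[1],0),round(rc[2],1)))
    return out
E
python3 - <<'E'
from h import *
print({k:v for k,v in arm.camera_model("scene").items()})
print(arm.read_state())
for c in ["scene","side"]:
    im,d,m=shot(c); save(im,c+"0.png"); P=pts(d,m)
    for n in NAMES:
        print(c,n); [print("   ",*o) for o in find(n,c,P,d)]
E
```

```text
{'fx': 435.62043034101436, 'fy': 435.62043034101436, 'cx': 255.70765819937398, 'cy': 193.55482469216022, 'eye': array([1.29808182, 0.23501818, 0.98964936]), 'rotation': array([0.71745684, 0.01138198, 1.82988198])}
{'t': 0.0, 'joint_pos': array([-1.17321189,  0.52203658, -0.03631829,  1.59996625,  0.02116892,
        1.02109386, -0.11281474]), 'qd': array([-0.00092113, -0.00015696, -0.00067252, -0.00037601,  0.00072403,
       -0.00043021, -0.00111008]), 'effort': array([ 2.26855380e-03, -9.27085018e+01,  1.98042266e+00, -3.69927835e+01,
        1.78191124e-02,  8.23766546e-03, -6.22811967e-05]), 'eef_pos': array([0.2817034 , 0.557557  , 0.23072671]), 'ee_rot': array([-3.14047369e+00,  5.68908847e-05,  2.67375863e+00]), 'contact_force': array([-0.93584879, -1.02636839,  0.70559867]), 'torque': array([0.02494914, 0.03216251, 0.02114516]), 'grasp_force': 0.0, 'width': 0.08524585317062446}Traceback (most recent call last):
  File "<stdin>", line 5, in <module>
  File "h.py", line 9, in pts
    return p@np.array(m["rotation"]).T+np.array(m["eye"])
           ~~~~~~~~~~~~~~~~~~~~~~~~~~~^~~~~~~~~~~~~~~~~~~
ValueError: operands could not be broadcast together with shapes (384,512) (3,)
```

```bash
sed -i 's/p@np.array(m\["rotation"\]).T/p@R.from_euler("xyz",m["rotation"]).as_matrix().T/' h.py
python3 - <<'E'
from h import *
for c in ["scene","side"]:
    im,d,m=shot(c); save(im,c+"0.png"); P=pts(d,m); np.savez(c+"0.npz",P=P,d=d)
    print(c,m["eye"],d.shape)
    for n in NAMES:
        print(c,n); [print("   ",*o) for o in find(n,c,P,d)]
E
```

```text
scene [1.29808182 0.23501818 0.98964936] (384, 512)
scene large_brooch
    0.6 [207, 173] [ 0.43  -0.154  0.008] zt 0.025 rect [ 423. -158.] [65. 60.] 20.8
scene small_brooch
    0.51 [310, 192] [0.43  0.152 0.012] zt 0.026 rect [430. 151.] [27. 20.] 82.3
scene belt_plaque
    0.53 [359, 183] [0.361 0.297 0.011] zt 0.027 rect [354. 296.] [63. 41.] 45.8
    0.34 [175, 152] [ 0.364 -0.297  0.004] zt 0.029 rect [ 360. -299.] [84. 67.] 32.2
scene wide_channel
    0.9 [176, 152] [ 0.363 -0.296  0.004] zt 0.03 rect [ 358. -298.] [82. 70.] 30.3
scene narrow_channel
    0.65 [255, 185] [0.452 0.006 0.03 ] zt 0.033 rect [450.   3.] [51. 73.] 81.2
scene large_round_cradle
    0.74 [186, 230] [ 0.657 -0.145  0.015] zt 0.021 rect [ 647. -151.] [118. 127.] 89.6
    0.72 [283, 254] [0.658 0.135 0.004] zt 0.013 rect [653. 133.] [122. 150.] 14.0
scene small_round_cradle
    0.84 [380, 233] [0.535 0.371 0.017] zt 0.021 rect [522. 369.] [126. 106.] 7.1
scene oblong_cradle
    0.86 [127, 186] [ 0.556 -0.37   0.014] zt 0.02 rect [ 546. -378.] [127.  91.] 14.4
    0.71 [185, 231] [ 0.658 -0.145  0.015] z
[... 514 characters left out ...]
[222, 343] [0.524 0.376 0.018] zt 0.02 rect [526. 370.] [112. 108.] 6.9
side wide_channel
    0.92 [332, 117] [ 0.359 -0.304  0.009] zt 0.03 rect [ 360. -315.] [ 85. 110.] 29.5
side narrow_channel
    0.7 [285, 196] [0.445 0.015 0.029] zt 0.032 rect [446. -10.] [80. 78.] 81.4
side large_round_cradle
    0.81 [220, 151] [ 0.648 -0.139  0.014] zt 0.02 rect [ 652. -157.] [114. 134.] 0.2
side small_round_cradle
    0.95 [221, 343] [0.524 0.375 0.018] zt 0.02 rect [527. 365.] [109. 118.] 6.4
    0.33 [187, 233] [0.654 0.138 0.004] zt 0.013 rect [655. 134.] [108. 155.] 12.2
side oblong_cradle
side prop_tray
side loupe
    0.78 [242, 189] [0.553 0.009 0.03 ] zt 0.036 rect [554.   0.] [29. 36.] 11.0
```

View pics/scene0.png

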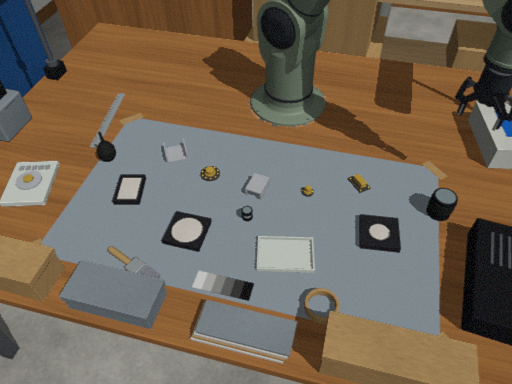

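View pics/side0.png

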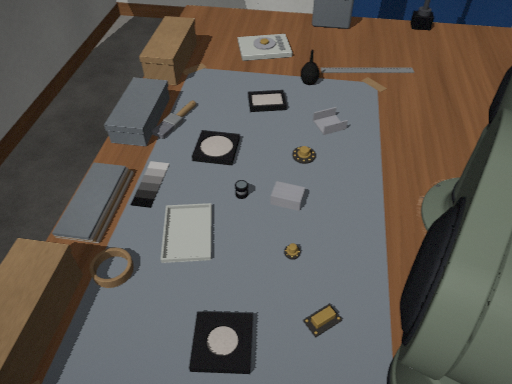

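```bash
cat > plan.py <<'E'
from h import *
def plan(*wps, start=None):
    """wps: (x,y,z,yaw); prints reachable per-call deltas (tool frame, cm / rad), tool pointing down"""
    s=arm.read_state()
    p=np.array(s["eef_pos"]); y=s["ee_rot"][2]; print("at",np.round(p,4),"yaw",round(y,3),"tilt",np.round(s["ee_rot"][:2],4),"w",round(s["width"],4))
    for w in wps:
        q=np.array(w[:3]); yw=w[3]
        n=max(1,int(np.ceil(max(np.linalg.norm(q-p)/.19,abs(yw-y)/.6))))
        for k in range(n):
            f=1/n; dp=(q-p)*f; dy=(yw-y)*f; yy=y+dy*k
            pp=dp*100; c,sn=np.cos(yy),np.sin(yy)
            print("  d",[round(float(v),2) for v in (c*pp[0]+sn*pp[1], sn*pp[0]-c*pp[1], -pp[2])],"rz",round(-dy,3))
        p,y=q,yw
        print("  --",w)
E
python3 - <<'E'
from plan import *
plan((.425,.153,.25,1.571))
E
```

```text
at [0.2818 0.5578 0.2313] yaw 2.674 tilt [ 3.1416 -0.    ] w 0.0855
  d [-10.34, -9.89, -0.62] rz 0.368
  d [-13.21, -5.51, -0.62] rz 0.368
  d [-14.31, -0.4, -0.62] rz 0.368
  -- (0.425, 0.153, 0.25, 1.571)
```

Emit:
drive_tool(
  deltas=[
    [-2.5,-2.4,-0.15,0,0,0.09,8.5],
    [-5.1,-4.9,-0.3,0,0,0.18,8.5],
    [-7.7,-7.4,-0.45,0,0,0.27,8.5],
    [-10.3,-9.9,-0.6,0,0,0.368,8.5],
  ],
)

```text
t: 1.48
eef_pos: [0.3294, 0.4214, 0.2373]
ee_rot: [3.142, -0.0, 2.302]
contact_force: [1.4, 0.7, -0.5]
width: 0.0851
grasp_force: 0.0
```

Emit:
drive_tool(
  deltas=[
    [-3.3,-1.4,-0.15,0,0,0.09,8.5],
    [-6.6,-2.8,-0.3,0,0,0.18,8.5],
    [-9.9,-4.1,-0.45,0,0,0.27,8.5],
    [-13.2,-5.5,-0.6,0,0,0.368,8.5],
  ],
)

```text
t: 1.82
eef_pos: [0.3772, 0.2867, 0.2436]
ee_rot: [3.141, -0.0, 1.934]
contact_force: [0.1, 0.5, -0.4]
width: 0.0854
grasp_force: 0.0
```

Emit:
drive_tool(
  deltas=[
    [-3.6,-0.1,-0.15,0,0,0.09,8.5],
    [-7.2,-0.2,-0.3,0,0,0.18,8.5],
    [-10.8,-0.3,-0.45,0,0,0.27,8.5],
    [-14.3,-0.4,-0.6,0,0,0.368,8.5],
    [-14.3,-0.4,-0.6,0,0,0.368,8.5],
  ],
)

```text
t: 2.23
eef_pos: [0.4261, 0.1476, 0.25]
ee_rot: [3.14, 0.001, 1.557]
contact_force: [0.4, -1.3, 0.6]
width: 0.0849
grasp_force: 0.0
```

Run:
```python
from plan import *
plan((.44,.0,.25,1.571),(.42,-.156,.25,1.571))
im,d,m=shot("wrist"); save(im,"w1.png"); P=pts(d,m); print(m["eye"],m["rotation"])
for n in NAMES:
    print(n); [print("   ",*o) for o in find(n,"wrist",P,d)]
```

```text
at [0.4261 0.1476 0.25  ] yaw 1.557 tilt [3.1402e+00 8.0000e-04] w 0.0849
  d [-14.74, 1.6, -0.0] rz -0.014
  -- (0.44, 0.0, 0.25, 1.571)
  d [-15.6, -2.0, -0.0] rz -0.0
  -- (0.42, -0.156, 0.25, 1.571)
[0.42839611 0.22408903 0.39226593] [-0.3021683  -0.0013234  -0.01327382]
large_brooch
    0.78 [254, 337] [ 0.423 -0.138  0.007] zt 0.01 rect [ 422. -137.] [21. 51.] 83.1
small_brooch
    0.84 [253, 150] [0.421 0.153 0.008] zt 0.024 rect [422. 150.] [36. 36.] 88.4
belt_plaque
    0.74 [183, 28] [0.35  0.295 0.007] zt 0.025 rect [348. 297.] [65. 44.] 42.8
wide_channel
narrow_channel
    0.71 [271, 262] [0.448 0.01  0.029] zt 0.031 rect [446.  -7.] [71. 70.] 82.1
large_round_cradle
    0.46 [425, 371] [ 0.69  -0.192  0.018] zt 0.019 rect [ 691. -192.] [17. 28.] 85.8
small_round_cradle
    0.87 [323, 0] [0.504 0.316 0.014] zt 0.019 rect [520. 316.] [10. 82.] 89.5
oblong_cradle
prop_tray
    0.79 [434, 159] [0.659 0.139 0.003] zt 0.012 rect [661. 132.] [115. 157.] 12.7
loupe
    0.48 [345, 260] [0.545 0.006 0.011] zt 0.028 rect [546.   3.] [23.  7.] 78.5
```

View pics/w1.png

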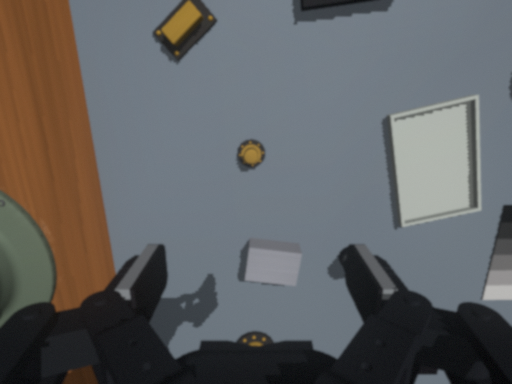

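Emit:
drive_tool(
  deltas=[
    [-3.7,0.4,0,0,0,0,8.5],
    [-7.5,0.8,0,0,0,0,8.5],
    [-11.2,1.2,0,0,0,0,8.5],
    [-14.7,1.6,0,0,0,0,8.5],
  ],
)

```text
t: 3.12
eef_pos: [0.4401, 0.0046, 0.2494]
ee_rot: [3.141, -0.0, 1.57]
contact_force: [1.6, 0.4, 0.2]
width: 0.0847
grasp_force: 0.0
```

Emit:
drive_tool(
  deltas=[
    [-4,-0.5,0,0,0,0,8.5],
    [-8,-1.0,0,0,0,0,8.5],
    [-12,-1.5,0,0,0,0,8.5],
    [-15.6,-2,0,0,0,0,8.5],
    [-15.6,-2,0,0,0,0,8.5],
  ],
)

```text
t: 3.53
eef_pos: [0.4186, -0.1557, 0.2497]
ee_rot: [3.141, 0.002, 1.563]
contact_force: [-0.3, 0.2, 0.3]
width: 0.0848
grasp_force: 0.0
```

```bash
cat >> plan.py <<'E'
def top(P,d,c,r,z0,z1):
    k=(d>0)&(np.hypot(P[...,0]-c[0],P[...,1]-c[1])<r)&(P[...,2]>z0)&(P[...,2]<z1)
    q=P[k]; rc=cv2.minAreaRect((q[:,:2]*1000).astype(np.float32))
    print("  top",np.round(np.median(q,0),4),np.round(rc[0],1),np.round(rc[1],1),round(rc[2],1),len(q)); return q
E
python3 - <<'E'
from plan import *
im,d,m=shot("wrist"); save(im,"w2.png"); P=pts(d,m)
for n in ["large_brooch","wide_channel","oblong_cradle","large_round_cradle","loupe","narrow_channel"]:
    print(n); [print("   ",*o) for o in find(n,"wrist",P,d)]
top(P,d,(.42,-.154),.03,.018,.035)
top(P,d,(.42,-.154),.05,.004,.01)
plan((.42,-.154,.12,1.571),(.42,-.154,.011,1.571))
E
```

```text
large_brooch
    0.95 [257, 155] [ 0.422 -0.156  0.007] zt 0.024 rect [ 422. -158.] [61. 61.] 87.7
wide_channel
    0.74 [214, 256] [ 0.363 -0.301  0.004] zt 0.03 rect [ 361. -306.] [82. 86.] 31.3
oblong_cradle
    0.6 [330, 305] [ 0.527 -0.376  0.013] zt 0.018 rect [ 506. -298.] [ 71. 277.] 16.3
large_round_cradle
    0.69 [442, 146] [ 0.651 -0.144  0.013] zt 0.019 rect [ 658. -146.] [106. 120.] 89.5
loupe
    0.97 [385, 15] [ 0.553 -0.003  0.034] zt 0.036 rect [557.  -2.] [27. 31.] 81.1
narrow_channel
    0.55 [280, 19] [ 0.448 -0.007  0.03 ] zt 0.031 rect [448.  -5.] [40. 76.] 83.9
  top [ 0.4215 -0.1578  0.0237] [ 421.5 -158.1] [25.  24.7] 18.4 346
  top [ 0.4215 -0.1556  0.007 ] [ 421.5 -158.2] [60.6 60.9] 87.3 1364
at [ 0.4204 -0.1487  0.2493] yaw 1.572 tilt [-3.1416e+00 -2.0000e-04] w 0.0847
  d [-0.53, -0.04, 12.93] rz 0.001
  -- (0.42, -0.154, 0.12, 1.571)
  d [0.0, 0.0, 10.9] rz -0.0
  -- (0.42, -0.154, 0.011, 1.571)
```

View pics/w2.png

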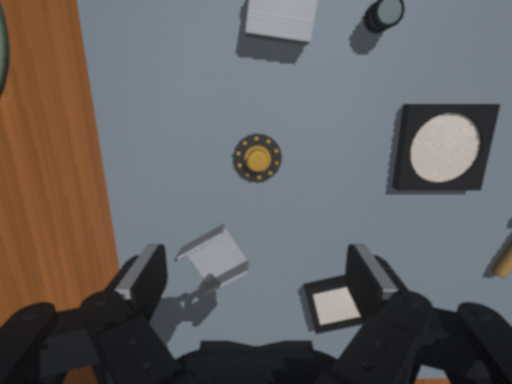

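Emit:
drive_tool(
  deltas=[
    [-0.5,0.1,3.5,0,0,0,5.5],
    [-0.93,0.11,7,0,0,0,5.5],
    [-0.93,0.11,10.5,0,0,0,5.5],
    [-0.93,0.11,14,0,0,0,5.5],
    [-0.93,0.11,16,0,0,0,5.5],
  ],
)

```text
t: 4.3
eef_pos: [0.4202, -0.1579, 0.0864]
ee_rot: [-3.139, -0.0, 1.571]
contact_force: [-0.4, 0.2, 0.6]
width: 0.0549
grasp_force: 0.0
```

Run:
```python
from plan import *
im,d,m=shot("wrist"); P=pts(d,m)
plan((.4215,-.158,.011,1.571))
top(P,d,(.42,-.157),.03,.018,.035)
```

```text
at [ 0.4193 -0.1576  0.0845] yaw 1.571 tilt [-3.136e+00 -9.000e-04] w 0.0548
  d [-0.04, 0.22, 7.35] rz 0.0
  -- (0.4215, -0.158, 0.011, 1.571)
  top [ 0.4216 -0.1572  0.0236] [ 421.3 -158.2] [25.3 24.9] 55.1 990
```

Emit:
drive_tool(
  deltas=[
    [0,0.15,2,0,0,0,5.5],
    [0,0.15,4,0,0,0,5.5],
    [0,0.15,5.5,0,0,0,5.5],
    [0,0.15,6.7,0,0,0,5.5],
    [0,0.15,7.3,0,0,0,5.5],
  ],
)

```text
t: 4.77
eef_pos: [0.4229, -0.1584, 0.0158]
ee_rot: [-3.141, -0.0, 1.571]
contact_force: [-0.6, 0.2, -0.8]
width: 0.0553
grasp_force: 0.0
```

Emit:
drive_tool(
  deltas=[
    [0,0,0,0,0,0,4],
    [0,0,0,0,0,0,2],
    [0,0,0,0,0,0,2],
    [0,0,0,0,0,0,2],
    [0,0,0,0,0,0,2],
  ],
  squeeze=30,
)

```text
t: 5.18
eef_pos: [0.4232, -0.1589, 0.0172]
ee_rot: [3.14, 0.0, 1.57]
contact_force: [-1.1, 1.6, 7.8]
width: 0.0241
grasp_force: 29.5
```

Emit:
drive_tool(
  deltas=[
    [0,0,0,0,0,0,2],
    [0,0,0,0,0,0,2],
    [0,0,0,0,0,0,2],
  ],
)

```text
t: 5.43
eef_pos: [0.4232, -0.1589, 0.0172]
ee_rot: [3.14, 0.0, 1.57]
contact_force: [-1.6, 1.7, 8.2]
width: 0.024
grasp_force: 29.6
```

Emit:
drive_tool(
  deltas=[
    [0,0,-1,0,0,0,2],
    [0,0,-3,0,0,0,2],
    [0,0,-6.5,0,0,0,2],
    [0,0,-10,0,0,0,2],
    [0,0,-13,0,0,0,2],
  ],
)

```text
t: 5.85
eef_pos: [0.4224, -0.1592, 0.1492]
ee_rot: [3.141, 0.0, 1.569]
contact_force: [0.8, -0.1, -0.6]
width: 0.024
grasp_force: 29.6
```

Emit:
drive_tool(
  deltas=[
    [0,4,-1,0,0,0,2],
    [0,8,-2,0,0,0,2],
    [0,12,-3,0,0,0,2],
    [0,15,-4,0,0,0,2],
    [0,15,-4,0,0,0,2],
  ],
)

```text
t: 6.27
eef_pos: [0.5781, -0.1582, 0.1891]
ee_rot: [3.137, 0.001, 1.573]
contact_force: [-0.0, 0.2, -1.5]
width: 0.0238
grasp_force: 29.8
```

Run:
```python
from plan import *
im,d,m=shot("wrist"); save(im,"w3.png"); P=pts(d,m); print(arm.read_state()["grasp_force"])
for n in ["large_round_cradle","oblong_cradle","prop_tray"]:
    print(n); [print("   ",*o) for o in find(n,"wrist",P,d)]
top(P,d,(.655,-.148),.09,.015,.021)
top(P,d,(.655,-.148),.05,.009,.0145)
# held brooch underside
s=arm.read_state(); p=s["eef_pos"]
q=P[(d>0)&(np.hypot(P[...,0]-p[0],P[...,1]-p[1])<.05)&(P[...,2]>.05)]; print(np.percentile(q,[1,50,99],axis=0).round(4), len(q))
plan((.655,-.148,.1,1.571))
```

```text
29.755897521972656
large_round_cradle
    0.8 [326, 154] [ 0.655 -0.141  0.013] zt 0.019 rect [ 652. -150.] [113. 121.] 89.3
oblong_cradle
    0.77 [248, 323] [ 0.572 -0.355  0.012] zt 0.018 rect [ 560. -272.] [ 73. 244.] 6.1
prop_tray
  top [ 0.6635 -0.128   0.0177] [ 652.5 -146.8] [106.3 106.5] 89.8 4702
  top [ 0.6529 -0.1457  0.0122] [ 652.6 -147. ] [86.3 85.8] 22.8 5286
[[ 0.5253 -0.1813  0.1773]
 [ 0.5715 -0.1464  0.2498]
 [ 0.6204 -0.1306  0.282 ]] 38420
at [ 0.5716 -0.1593  0.1867] yaw 1.569 tilt [-3.1409  0.    ] w 0.0238
  d [1.14, 8.34, 8.67] rz -0.002
  -- (0.655, -0.148, 0.1, 1.571)
```

View pics/w3.png

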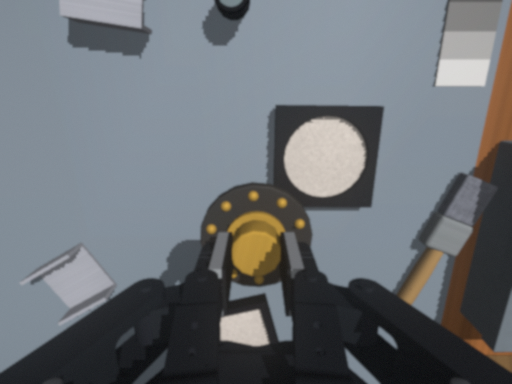

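Emit:
drive_tool(
  deltas=[
    [0.3,2.7,1,0,0,0,2],
    [0.8,5.4,3.5,0,0,0,2],
    [1.2,8.1,6.5,0,0,0,2],
    [1.2,8.1,10,0,0,0,2],
    [1.2,8.1,12.5,0,0,0,2],
  ],
)

```text
t: 6.88
eef_pos: [0.6528, -0.1466, 0.0586]
ee_rot: [-3.139, -0.0, 1.57]
contact_force: [0.2, -1.2, -1.3]
width: 0.0237
grasp_force: 29.8
```

Emit:
drive_tool(
  deltas=[
    [0,0,0.5,0,0,0,2],
    [0,0,1,0,0,0,2],
    [0,0,1.5,0,0,0,2],
    [0,0,1.5,0,0,0,2],
    [0,0,1.5,0,0,0,2],
  ],
)

```text
t: 7.3
eef_pos: [0.6542, -0.1474, 0.0478]
ee_rot: [3.14, 0.0, 1.57]
contact_force: [-0.5, 0.2, -1.1]
width: 0.0237
grasp_force: 29.8
```

Run:
```python
from plan import *
plan((.6526,-.1475,.029,1.571))
```

```text
at [ 0.6542 -0.1474  0.0478] yaw 1.57 tilt [3.1399e+00 2.0000e-04] w 0.0237
  d [-0.01, -0.16, 1.88] rz -0.001
  -- (0.6526, -0.1475, 0.029, 1.571)
```

Emit:
drive_tool(
  deltas=[
    [0,-0.1,0.4,0,0,0,2],
    [0,-0.1,0.8,0,0,0,2],
    [0,-0.1,1.1,0,0,0,2],
    [0,-0.1,1.4,0,0,0,2],
    [0,-0.1,1.5,0,0,0,2],
  ],
)

```text
t: 7.72
eef_pos: [0.6525, -0.1472, 0.0307]
ee_rot: [-3.141, -0.0, 1.57]
contact_force: [0.4, -0.4, -0.7]
width: 0.024
grasp_force: 29.8
```

Emit:
drive_tool(
  deltas=[
    [0,0,0.15,0,0,0,2],
    [0,0,0.25,0,0,0,2],
    [0,0,0.35,0,0,0,2],
    [0,0,0.35,0,0,0,2],
  ],
)

```text
t: 8.05
eef_pos: [0.6528, -0.1473, 0.0292]
ee_rot: [3.141, -0.0, 1.57]
contact_force: [-9.2, 3.4, 22.2]
width: 0.0237
grasp_force: 32.0
```

Emit:
drive_tool(
  deltas=[
    [0,0,-0.2,0,0,0,2],
    [0,0,-0.2,0,0,0,3],
    [0,0,-0.2,0,0,0,5],
    [0,0,-0.2,0,0,0,5],
    [0,0,-0.2,0,0,0,5],
  ],
)

```text
t: 8.47
eef_pos: [0.6527, -0.1473, 0.0296]
ee_rot: [-3.141, 0.0, 1.57]
contact_force: [-0.0, 0.3, -0.1]
width: 0.0502
grasp_force: 0.0
```

Emit:
drive_tool(
  deltas=[
    [0,0,-1,0,0,0,5],
    [0,0,-3,0,0,0,5],
    [0,0,-7,0,0,0,6],
    [0,0,-11,0,0,0,8],
    [0,0,-14,0,0,0,8.5],
  ],
)

```text
t: 8.88
eef_pos: [0.653, -0.1477, 0.1736]
ee_rot: [3.14, 0.001, 1.569]
contact_force: [0.0, 0.3, 0.8]
width: 0.0814
grasp_force: 0.0
```

Run:
```python
from plan import *
im,d,m=shot("wrist"); save(im,"w4.png"); P=pts(d,m)
print(*find("large_brooch","wrist",P,d))
top(P,d,(.6526,-.147),.03,.03,.045)
top(P,d,(.6526,-.147),.04,.0155,.025)
plan((.52,-.02,.2,1.571),(.4215,.147,.2,1.571),(.4215,.147,.08,1.571))
```

```text
(0.67, [254, 170], array([ 0.654, -0.144,  0.019]), 'zt', 0.036, 'rect', array([ 654., -147.]), array([62., 62.]), 5.6)
  top [ 0.6539 -0.1462  0.0357] [ 653.9 -146.5] [25.2 24.6] 46.2 569
  top [ 0.6539 -0.1422  0.019 ] [ 653.7 -146.8] [61.2 60.5] 47.3 2315
at [ 0.6549 -0.1482  0.176 ] yaw 1.569 tilt [3.1338e+00 1.3000e-03] w 0.0851
  d [12.8, -13.5, -2.4] rz -0.002
  -- (0.52, -0.02, 0.2, 1.571)
  d [8.35, -4.92, -0.0] rz -0.0
  d [8.35, -4.92, -0.0] rz -0.0
  -- (0.4215, 0.147, 0.2, 1.571)
  d [0.0, 0.0, 12.0] rz -0.0
  -- (0.4215, 0.147, 0.08, 1.571)
```

Emit:
drive_tool(
  deltas=[
    [3.2,-3.4,-1,0,0,0,8],
    [6.4,-6.8,-2,0,0,0,7],
    [9.6,-10,-2.4,0,0,0,5.5],
    [12.8,-13.5,-2.4,0,0,0,5],
  ],
)

```text
t: 9.32
eef_pos: [0.5322, -0.0329, 0.194]
ee_rot: [3.141, -0.0, 1.569]
contact_force: [2.0, 0.6, 0.5]
width: 0.0503
grasp_force: 0.0
```

Emit:
drive_tool(
  deltas=[
    [3.5,-2,0,0,0,0,5],
    [7,-4.1,0,0,0,0,5],
    [10.5,-6.2,0,0,0,0,5],
    [14,-8.2,0,0,0,0,5],
    [16.9,-9.8,0,0,0,0,5],
  ],
)

```text
t: 9.73
eef_pos: [0.4339, 0.1374, 0.1936]
ee_rot: [-3.141, -0.001, 1.571]
contact_force: [1.4, 1.2, 1.3]
width: 0.05
grasp_force: 0.0
```

Emit:
drive_tool(
  deltas=[
    [0,0,3,0,0,0,5],
    [0,0,6,0,0,0,5],
    [0,0,9,0,0,0,5],
    [0,0,11.5,0,0,0,5],
    [0,0,12,0,0,0,5],
  ],
)

```text
t: 10.15
eef_pos: [0.4342, 0.1348, 0.0706]
ee_rot: [-3.138, 0.002, 1.57]
contact_force: [-1.2, 0.1, -1.1]
width: 0.05
grasp_force: 0.0
```

Run:
```python
from plan import *
im,d,m=shot("wrist"); P=pts(d,m)
top(P,d,(.422,.150),.025,.018,.035)
plan((.422,.15,.013,1.571))
```

```text
top [0.4215 0.1522 0.0236] [421.3 151.2] [17.5 16.9] 89.9 597
at [0.4347 0.1347 0.0715] yaw 1.569 tilt [-3.1384e+00  1.6000e-03] w 0.0499
  d [1.53, -1.27, 5.85] rz -0.002
  -- (0.422, 0.15, 0.013, 1.571)
```

Emit:
drive_tool(
  deltas=[
    [0.8,-0.6,0,0,0,0,4.5],
    [1.65,-1.3,0.6,0,0,0,4.5],
    [1.65,-1.3,2,0,0,0,4.5],
    [1.65,-1.3,3.5,0,0,0,4.5],
    [1.65,-1.3,5,0,0,0,4.5],
  ],
)

```text
t: 10.62
eef_pos: [0.4228, 0.1536, 0.0239]
ee_rot: [3.139, -0.002, 1.571]
contact_force: [1.2, 0.3, 0.2]
width: 0.0452
grasp_force: 0.0
```

Emit:
drive_tool(
  deltas=[
    [0,0,0.5,0,0,0,4.5],
    [0,0,0.8,0,0,0,4.5],
    [0,0,0.8,0,0,0,3],
    [0,0,0.8,0,0,0,1.2],
    [0,0,0.8,0,0,0,1.2],
  ],
)

```text
t: 11.03
eef_pos: [0.4231, 0.1522, 0.0161]
ee_rot: [3.141, -0.001, 1.57]
contact_force: [-1.6, -0.0, 7.8]
width: 0.0162
grasp_force: 29.1
```

Emit:
drive_tool(
  deltas=[
    [0,0,0,0,0,0,1.2],
    [0,0,0,0,0,0,1.2],
    [0,0,0,0,0,0,1.2],
  ],
)

```text
t: 11.28
eef_pos: [0.4231, 0.1522, 0.0161]
ee_rot: [3.141, -0.001, 1.57]
contact_force: [-1.5, 0.1, 7.2]
width: 0.0158
grasp_force: 29.1
```

Run:
```python
from plan import *
P=np.load("side0.npz")["P"]; d=np.load("side0.npz")["d"]
top(P,d,(.522,.368),.09,.015,.0215); top(P,d,(.522,.368),.035,.008,.0145)
P=np.load("scene0.npz")["P"]; d=np.load("scene0.npz")["d"]
top(P,d,(.522,.368),.09,.0155,.0225); top(P,d,(.522,.368),.035,.008,.015)
plan((.45,.2,.17,1.571),(.522,.368,.17,1.571))
```

```text
top [0.5244 0.3769 0.0183] [524.6 370.2] [106.3 108.1] 6.6 2634
  top [0.5252 0.3687 0.0127] [524.8 368.8] [56.1 54.3] 41.6 674
  top [0.5329 0.3715 0.0184] [528.5 370.6] [110.2 106.1] 6.2 920
  top [0.5253 0.3704 0.0128] [524.3 365.9] [55.7 63.4] 0.8 233
at [0.4231 0.1522 0.0161] yaw 1.57 tilt [ 3.1406e+00 -8.0000e-04] w 0.0158
  d [4.78, 2.69, -15.39] rz -0.001
  -- (0.45, 0.2, 0.17, 1.571)
  d [16.8, 7.2, -0.0] rz -0.0
  -- (0.522, 0.368, 0.17, 1.571)
```

Emit:
drive_tool(
  deltas=[
    [0,0,-1,0,0,0,1.2],
    [0,0,-4,0,0,0,1.2],
    [1,0.5,-8,0,0,0,1.2],
    [3,1.5,-11,0,0,0,1.2],
    [5.5,2.5,-13,0,0,0,1.2],
  ],
)

```text
t: 11.7
eef_pos: [0.4486, 0.2065, 0.1495]
ee_rot: [3.139, -0.001, 1.567]
contact_force: [1.0, 0.9, -1.1]
width: 0.0157
grasp_force: 29.4
```

Emit:
drive_tool(
  deltas=[
    [3.3,1.7,0,0,0,0,1.2],
    [6.6,3.4,0,0,0,0,1.2],
    [9.9,5,0,0,0,0,1.2],
    [12.2,6,0,0,0,0,1.2],
    [12.2,6,0,0,0,0,1.2],
  ],
)

```text
t: 12.12
eef_pos: [0.5085, 0.3339, 0.1461]
ee_rot: [3.14, -0.002, 1.574]
contact_force: [-0.2, -0.6, 0.0]
width: 0.0159
grasp_force: 29.4
```

Run:
```python
from plan import *
im,d,m=shot("wrist"); P=pts(d,m); save(im,"w5.png")
top(P,d,(.525,.369),.085,.015,.021); top(P,d,(.525,.369),.035,.008,.0145)
plan((.525,.369,.06,1.571),(.525,.369,.030,1.571))
```

```text
top [0.5276 0.3779 0.0178] [527.1 369.7] [106.4 106.5] 6.7 11496
  top [0.5272 0.3706 0.0122] [527.4 369.5] [56.1 56.2] 89.9 3200
at [0.5079 0.3309 0.1459] yaw 1.572 tilt [ 3.1409e+00 -3.0000e-04] w 0.0157
  d [3.81, 1.71, 8.59] rz 0.001
  -- (0.525, 0.369, 0.06, 1.571)
  d [0.0, 0.0, 3.0] rz -0.0
  -- (0.525, 0.369, 0.03, 1.571)
```

View pics/w5.png

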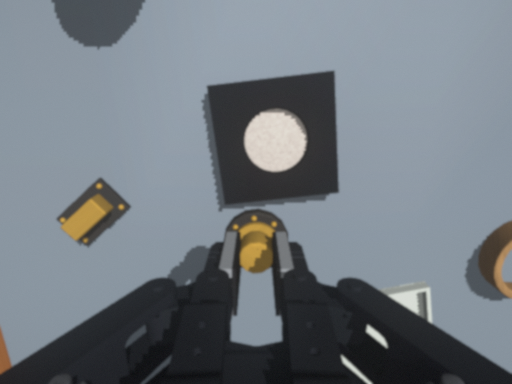

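Emit:
drive_tool(
  deltas=[
    [1.5,0.7,0.5,0,0,0,1.2],
    [3,1.5,2,0,0,0,1.2],
    [3.95,1.9,4.5,0,0,0,1.2],
    [3.95,1.9,7,0,0,0,1.2],
    [3.95,1.9,8.5,0,0,0,1.2],
  ],
)

```text
t: 12.58
eef_pos: [0.5261, 0.3673, 0.0589]
ee_rot: [-3.14, 0.002, 1.57]
contact_force: [0.3, -0.4, 0.2]
width: 0.0159
grasp_force: 29.4
```

Emit:
drive_tool(
  deltas=[
    [0,0,0.8,0,0,0,1.2],
    [0,0,1.6,0,0,0,1.2],
    [0,0,2.2,0,0,0,1.2],
    [0,0,2.6,0,0,0,1.2],
    [0,0,2.8,0,0,0,1.2],
  ],
)

```text
t: 13.0
eef_pos: [0.5271, 0.3682, 0.0325]
ee_rot: [3.141, -0.0, 1.57]
contact_force: [-1.1, 0.8, -0.7]
width: 0.0162
grasp_force: 29.4
```

Run:
```python
from plan import *
plan((.527,.3705,.0285,1.571)); print(arm.read_state()["contact_force"])
```

```text
at [0.5271 0.3682 0.0325] yaw 1.57 tilt [ 3.1412e+00 -3.0000e-04] w 0.0162
  d [0.23, -0.01, 0.4] rz -0.001
  -- (0.527, 0.3705, 0.0285, 1.571)
[-1.12733178  0.83618241 -0.69563684]
```

Emit:
drive_tool(
  deltas=[
    [0.2,0,0.1,0,0,0,1.2],
    [0.2,0,0.2,0,0,0,1.2],
    [0.2,0,0.3,0,0,0,1.2],
    [0.2,0,0.3,0,0,0,1.2],
  ],
)

```text
t: 13.33
eef_pos: [0.527, 0.3703, 0.0293]
ee_rot: [3.141, -0.0, 1.57]
contact_force: [1.1, -0.6, -0.6]
width: 0.0158
grasp_force: 29.4
```

Emit:
drive_tool(
  deltas=[
    [0,0,0.1,0,0,0,1.2],
    [0,0,0.1,0,0,0,1.2],
  ],
)

```text
t: 13.5
eef_pos: [0.5271, 0.3702, 0.0282]
ee_rot: [3.141, -0.0, 1.57]
contact_force: [1.0, 0.1, -0.3]
width: 0.0156
grasp_force: 29.5
```

Emit:
drive_tool(
  deltas=[
    [0,0,0.1,0,0,0,1.2],
    [0,0,0.1,0,0,0,1.2],
  ],
)

```text
t: 13.67
eef_pos: [0.5272, 0.3703, 0.0281]
ee_rot: [3.142, -0.0, 1.57]
contact_force: [-4.7, -2.4, 14.6]
width: 0.016
grasp_force: 30.9
```

Emit:
drive_tool(
  deltas=[
    [0,0,-0.15,0,0,0,1.2],
    [0,0,-0.15,0,0,0,3],
    [0,0,-0.15,0,0,0,4.5],
    [0,0,-0.15,0,0,0,4.5],
    [0,0,-0.15,0,0,0,4.5],
  ],
)

```text
t: 14.08
eef_pos: [0.5269, 0.3702, 0.0285]
ee_rot: [-3.141, 0.0, 1.57]
contact_force: [0.0, -0.3, -0.3]
width: 0.0452
grasp_force: 0.0
```

Emit:
drive_tool(
  deltas=[
    [0,0,-1,0,0,0,4.5],
    [0,0,-3.5,0,0,0,5],
    [0,0,-7,0,0,0,5],
    [0,0,-11,0,0,0,5],
    [0,0,-14,0,0,0,5],
  ],
)

```text
t: 14.5
eef_pos: [0.5274, 0.3701, 0.1722]
ee_rot: [3.14, -0.001, 1.569]
contact_force: [0.5, -0.1, 0.2]
width: 0.0501
grasp_force: 0.0
```

Run:
```python
from plan import *
im,d,m=shot("wrist"); P=pts(d,m)
top(P,d,(.527,.37),.03,.03,.045); top(P,d,(.527,.37),.025,.0155,.0225)
top(P,d,(.348,.297),.05,.018,.035); top(P,d,(.348,.297),.05,.004,.035)
plan((.348,.297,.17,.733))
```

```text
top [0.5282 0.3699 0.0355] [528.  369.3] [16.9 16.9] 64.9 280
  top [0.5282 0.3734 0.0191] [528.2 369.4] [34.7 35. ] 46.8 636
  top [0.3511 0.2988 0.0236] [349.6 297.6] [44.3 20. ] 40.8 767
  top [0.3547 0.3021 0.0068] [349.3 297.3] [65.3 40. ] 40.8 2009
at [0.5294 0.3711 0.1775] yaw 1.569 tilt [ 3.1352 -0.0051] w 0.0497
  d [-3.72, -9.06, 0.38] rz 0.418
  d [-7.08, -6.77, 0.38] rz 0.418
  -- (0.348, 0.297, 0.17, 0.733)
```

Emit:
drive_tool(
  deltas=[
    [-0.9,-2.2,0,0,0,0.1,5],
    [-1.8,-4.5,0,0,0,0.2,5],
    [-2.7,-6.8,0.2,0,0,0.32,5],
    [-3.7,-9.0,0.4,0,0,0.43,5],
  ],
)

```text
t: 14.88
eef_pos: [0.4358, 0.3329, 0.1653]
ee_rot: [-3.141, -0.001, 1.134]
contact_force: [0.5, 1.3, 0.6]
width: 0.0504
grasp_force: 0.0
```

Emit:
drive_tool(
  deltas=[
    [-1.7,-1.7,0.5,0,0,0.1,5],
    [-3.5,-3.4,2,0,0,0.2,5],
    [-5.3,-5.1,4,0,0,0.32,5],
    [-7.0,-6.7,6,0,0,0.43,5],
    [-7.0,-6.7,8,0,0,0.43,5],
  ],
)

```text
t: 15.3
eef_pos: [0.3431, 0.2964, 0.0844]
ee_rot: [-3.141, 0.002, 0.703]
contact_force: [1.6, 1.3, 0.1]
width: 0.0499
grasp_force: 0.0
```

Run:
```python
from plan import *
im,d,m=shot("wrist"); P=pts(d,m)
top(P,d,(.348,.297),.05,.018,.035)
plan((.3495,.2975,.012,.712))
```

```text
top [0.3503 0.2987 0.0237] [349.  297.8] [44.1 19.6] 41.2 1703
at [0.344  0.2968 0.0818] yaw 0.71 tilt [-3.1416  0.0035] w 0.0498
  d [0.46, 0.31, 6.98] rz -0.002
  -- (0.3495, 0.2975, 0.012, 0.712)
```

Emit:
drive_tool(
  deltas=[
    [0.3,0.2,1,0,0,0,4.5],
    [0.43,0.28,3,0,0,0,4.5],
    [0.43,0.28,5,0,0,0,4.5],
    [0.43,0.28,6.3,0,0,0,4.5],
    [0.43,0.28,6.7,0,0,0,4.5],
  ],
)

```text
t: 15.77
eef_pos: [0.3528, 0.2985, 0.0168]
ee_rot: [-3.141, 0.0, 0.71]
contact_force: [-0.4, -0.3, 0.5]
width: 0.0451
grasp_force: 0.0
```

Emit:
drive_tool(
  deltas=[
    [0,0,0,0,0,0,4.5],
    [0,0,0,0,0,0,3],
    [0,0,0,0,0,0,1.4],
    [0,0,0,0,0,0,1.4],
    [0,0,0,0,0,0,1.4],
  ],
)

```text
t: 16.18
eef_pos: [0.3526, 0.2989, 0.0187]
ee_rot: [-3.141, -0.002, 0.71]
contact_force: [0.8, -1.7, 7.5]
width: 0.0189
grasp_force: 30.0
```

Emit:
drive_tool(
  deltas=[
    [0,0,0,0,0,0,1.4],
    [0,0,0,0,0,0,1.4],
  ],
)

```text
t: 16.35
eef_pos: [0.3525, 0.2989, 0.0187]
ee_rot: [-3.141, -0.002, 0.71]
contact_force: [0.2, -1.5, 7.2]
width: 0.0187
grasp_force: 30.0
```

Run:
```python
from plan import *
for c in ["side","scene"]:
    z=np.load(c+"0.npz"); P,d=z["P"],z["d"]
    top(P,d,(.548,-.376),.08,.0155,.0225); top(P,d,(.548,-.376),.05,.0095,.0145)
plan((.4,.2,.14,.6),(.54,0,.16,.4),(.547,-.32,.16,.25))
```

```text
top [ 0.5447 -0.3699  0.0181] [ 544.7 -371.5] [108.5  86.2] 14.4 266
  top [ 0.5435 -0.3748  0.0125] [ 543.5 -368.8] [88.2 77.3] 14.4 308
  top [ 0.5541 -0.375   0.0178] [ 551.4 -370.8] [114.7  79.1] 13.3 313
  top [ 0.5487 -0.3723  0.0123] [ 546.9 -370.2] [91.2 75.8] 16.7 334
at [0.3525 0.2989 0.0187] yaw 0.71 tilt [-3.1415e+00 -1.9000e-03] w 0.0187
  d [-2.84, 10.59, -12.13] rz 0.11
  -- (0.4, 0.2, 0.14, 0.6)
  d [0.13, 12.21, -1.0] rz 0.1
  d [1.35, 12.13, -1.0] rz 0.1
  -- (0.54, 0, 0.16, 0.4)
  d [-5.91, 14.87, -0.0] rz 0.075
  d [-4.78, 15.27, -0.0] rz 0.075
  -- (0.547, -0.32, 0.16, 0.25)
```

Emit:
drive_tool(
  deltas=[
    [0,0,-1,0,0,0,1.4],
    [0,0,-4,0,0,0,1.4],
    [0,0,-8,0,0,0,1.4],
    [0,0,-12,0,0,0,1.4],
    [0,0,-14,0,0,0,1.4],
  ],
)

```text
t: 16.77
eef_pos: [0.3527, 0.2986, 0.1618]
ee_rot: [-3.141, -0.003, 0.709]
contact_force: [0.3, 1.2, -0.7]
width: 0.019
grasp_force: 29.7
```

Run:
```python
from plan import *
plan((.45,.1,.18,.5),(.48,-.1,.18,.35),(.53,-.28,.18,.25)); print(arm.read_state()["grasp_force"])
```

```text
at [0.3527 0.2986 0.1618] yaw 0.709 tilt [-3.1408e+00 -3.1000e-03] w 0.019
  d [-2.77, 10.7, -0.91] rz 0.104
  d [-1.64, 10.93, -0.91] rz 0.104
  -- (0.45, 0.1, 0.18, 0.5)
  d [-3.48, 9.49, -0.0] rz 0.075
  d [-2.76, 9.73, -0.0] rz 0.075
  -- (0.48, -0.1, 0.18, 0.35)
  d [-1.48, 18.62, -0.0] rz 0.1
  -- (0.53, -0.28, 0.18, 0.25)
29.70916897058487
```

Emit:
drive_tool(
  deltas=[
    [-0.9,3.5,-0.3,0,0,0.03,1.4],
    [-1.8,7,-0.6,0,0,0.06,1.4],
    [-2.8,10.7,-0.9,0,0,0.1,1.4],
  ],
)

```text
t: 17.02
eef_pos: [0.4006, 0.1989, 0.1679]
ee_rot: [-3.141, -0.002, 0.612]
contact_force: [1.1, 0.9, -1.9]
width: 0.0188
grasp_force: 29.7
```

Emit:
drive_tool(
  deltas=[
    [-0.5,3.6,-0.3,0,0,0.03,1.4],
    [-1.0,7.2,-0.6,0,0,0.06,1.4],
    [-1.6,10.9,-0.9,0,0,0.1,1.4],
  ],
)

```text
t: 17.27
eef_pos: [0.4502, 0.0992, 0.1767]
ee_rot: [-3.141, -0.001, 0.509]
contact_force: [0.7, 0.8, -0.2]
width: 0.0187
grasp_force: 29.7
```

Emit:
drive_tool(
  deltas=[
    [-1.2,3.2,0,0,0,0.03,1.4],
    [-2.3,6.4,0,0,0,0.05,1.4],
    [-3.5,9.5,0,0,0,0.08,1.4],
  ],
)

```text
t: 17.52
eef_pos: [0.4658, -0.0012, 0.1765]
ee_rot: [-3.142, -0.001, 0.429]
contact_force: [1.2, 0.1, -1.0]
width: 0.0184
grasp_force: 29.7
```

Emit:
drive_tool(
  deltas=[
    [-0.9,3.2,0,0,0,0.03,1.4],
    [-1.8,6.4,0,0,0,0.05,1.4],
    [-2.8,9.7,0,0,0,0.08,1.4],
  ],
)

```text
t: 17.77
eef_pos: [0.4806, -0.1007, 0.1765]
ee_rot: [-3.141, -0.001, 0.35]
contact_force: [1.6, 0.8, -0.8]
width: 0.0188
grasp_force: 29.7
```

Emit:
drive_tool(
  deltas=[
    [-0.4,4,0,0,0,0.02,1.4],
    [-0.8,8,0,0,0,0.05,1.4],
    [-1.2,12,0,0,0,0.08,1.4],
    [-1.5,15.5,0,0,0,0.1,1.4],
    [-1.5,18,0,0,0,0.1,1.4],
  ],
)

```text
t: 18.18
eef_pos: [0.5278, -0.2772, 0.1767]
ee_rot: [3.14, -0.0, 0.246]
contact_force: [0.1, 1.3, -1.9]
width: 0.019
grasp_force: 29.7
```

Run:
```python
from plan import *
im,d,m=shot("wrist"); P=pts(d,m); save(im,"w6.png")
top(P,d,(.548,-.373),.08,.0155,.021); top(P,d,(.548,-.373),.06,.0095,.0145)
plan((.548,-.373,.06,.25))
```

```text
top [ 0.5557 -0.3715  0.0177] [ 548.7 -371.4] [108.   78.7] 14.2 3169
  top [ 0.5513 -0.3713  0.0122] [ 552.  -365.8] [99.5 69.7] 14.2 4969
at [ 0.5286 -0.2805  0.1769] yaw 0.245 tilt [ 3.1375e+00 -4.0000e-04] w 0.0185
  d [-0.36, 9.44, 11.69] rz -0.005
  -- (0.548, -0.373, 0.06, 0.25)
```

View pics/w6.png

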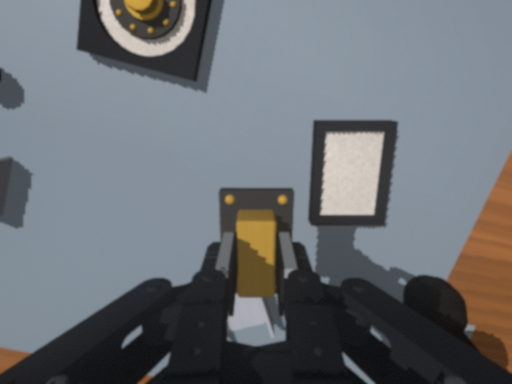

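Emit:
drive_tool(
  deltas=[
    [0,3.2,0,0,0,0,1.4],
    [0.1,6.4,0.5,0,0,0,1.4],
    [0.1,9.3,2.5,0,0,0,1.4],
    [0.1,9.3,5.5,0,0,0,1.4],
    [0.1,9.3,8.5,0,0,0,1.4],
  ],
)

```text
t: 18.65
eef_pos: [0.552, -0.3654, 0.0908]
ee_rot: [3.139, -0.001, 0.248]
contact_force: [1.5, -0.4, -2.1]
width: 0.0187
grasp_force: 29.9
```

Emit:
drive_tool(
  deltas=[
    [0,0,1.2,0,0,0,1.4],
    [0,0,2.4,0,0,0,1.4],
    [0,0,3.4,0,0,0,1.4],
    [0,0,4.2,0,0,0,1.4],
    [0,0,4.5,0,0,0,1.4],
  ],
)

```text
t: 19.07
eef_pos: [0.5523, -0.3632, 0.0455]
ee_rot: [3.142, -0.0, 0.25]
contact_force: [-0.4, -1.1, -0.8]
width: 0.0188
grasp_force: 29.9
```

Run:
```python
from plan import *
plan((.552,-.3706,.0307,.248)); print(arm.read_state()["contact_force"])
```

```text
at [ 0.5523 -0.3632  0.0455] yaw 0.25 tilt [ 3.1415e+00 -1.0000e-04] w 0.0188
  d [-0.21, 0.71, 1.48] rz 0.002
  -- (0.552, -0.3706, 0.0307, 0.248)
[-0.39109004 -1.12872369 -0.76827398]
```

Emit:
drive_tool(
  deltas=[
    [-0.1,0.4,0,0,0,0,1.4],
    [-0.2,0.7,0.3,0,0,0,1.4],
    [-0.2,0.7,0.7,0,0,0,1.4],
    [-0.2,0.7,1.1,0,0,0,1.4],
    [-0.2,0.7,1.3,0,0,0,1.4],
  ],
)

```text
t: 19.48
eef_pos: [0.5517, -0.3707, 0.0323]
ee_rot: [-3.141, 0.0, 0.25]
contact_force: [0.1, -0.3, -1.4]
width: 0.0188
grasp_force: 29.9
```

Emit:
drive_tool(
  deltas=[
    [0,0,0.1,0,0,0,1.4],
    [0,0,0.15,0,0,0,1.4],
    [0,0,0.15,0,0,0,1.4],
  ],
)

```text
t: 19.73
eef_pos: [0.5518, -0.3707, 0.0312]
ee_rot: [-3.142, 0.0, 0.25]
contact_force: [-0.5, 0.2, -1.3]
width: 0.0184
grasp_force: 29.9
```

Emit:
drive_tool(
  deltas=[
    [0,0,0.05,0,0,0,1.4],
    [0,0,0.1,0,0,0,1.4],
  ],
)

```text
t: 19.9
eef_pos: [0.5519, -0.3709, 0.0308]
ee_rot: [3.141, -0.0, 0.25]
contact_force: [-4.1, 4.5, 15.4]
width: 0.0189
grasp_force: 31.6
```

Emit:
drive_tool(
  deltas=[
    [0,0,0,0,0,0,1.4],
    [0,0,0,0,0,0,3],
    [0,0,-0.1,0,0,0,4.5],
    [0,0,-0.1,0,0,0,4.5],
    [0,0,-0.1,0,0,0,4.5],
  ],
)

```text
t: 20.32
eef_pos: [0.5518, -0.3708, 0.0313]
ee_rot: [3.142, -0.0, 0.25]
contact_force: [0.5, 0.6, -0.7]
width: 0.0448
grasp_force: 0.0
```

Emit:
drive_tool(
  deltas=[
    [0,0,-1,0,0,0,4.5],
    [0,0,-4,0,0,0,5],
    [0,0,-8,0,0,0,6],
    [0,0,-12,0,0,0,8],
    [0,0,-15,0,0,0,8.5],
  ],
)

```text
t: 20.73
eef_pos: [0.5518, -0.3714, 0.1851]
ee_rot: [3.14, -0.001, 0.249]
contact_force: [0.4, 0.6, -0.2]
width: 0.0816
grasp_force: 0.0
```

Run:
```python
from plan import *
im,d,m=shot("wrist"); P=pts(d,m); save(im,"w7.png")
top(P,d,(.548,-.373),.045,.03,.045); top(P,d,(.548,-.3714),.034,.0145,.025)
print(*find("wide_channel","wrist",P,d))
k=(d>0)&(np.hypot(P[...,0]-.36,P[...,1]+.3)<.07)&(P[...,2]>.02)&(P[...,2]<.04)
n,l,st,c=cv2.connectedComponentsWithStats(k.astype(np.uint8))
for i in range(1,n):
    if st[i,4]>60:
        q=P[l==i]; rc=cv2.minAreaRect((q[:,:2]*1000).astype(np.float32)); print(st[i,4],np.round(q.mean(0),4),rc)
plan((.36,-.3,.2,.25))
```

```text
top [ 0.5493 -0.3708  0.0357] [ 548.4 -371.3] [44.2 19.5] 13.9 878
  top [ 0.5527 -0.3678  0.0178] [ 548.6 -371. ] [63.3 67.5] 14.5 1536
(0.6, [172, 306], array([ 0.363, -0.318,  0.007]), 'zt', 0.03, 'rect', array([ 363., -324.]), array([47., 86.]), 81.7) (0.37, [72, 48], array([ 0.621, -0.177,  0.016]), 'zt', 0.019, 'rect', array([ 635., -151.]), array([ 75., 100.]), 0.3)
371 [ 0.377  -0.3259  0.0272] ((376.70343017578125, -325.0170593261719), (67.80101776123047, 5.422234535217285), 30.55202293395996)
at [ 0.5531 -0.3724  0.1872] yaw 0.249 tilt [ 3.1364 -0.0051] w 0.0847
  d [-8.46, -5.89, -0.64] rz -0.0
  d [-8.46, -5.9, -0.64] rz -0.0
  -- (0.36, -0.3, 0.2, 0.25)
```

View pics/w7.png

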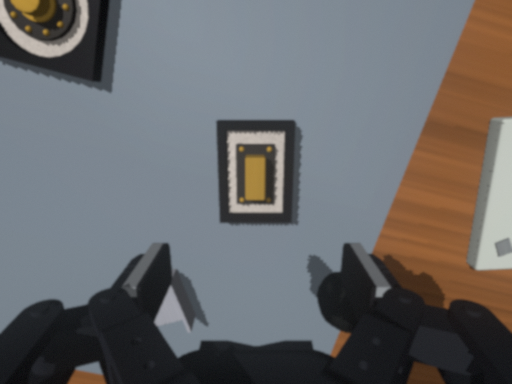

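Emit:
drive_tool(
  deltas=[
    [-3.1,-2.1,-0.3,0,0,-0.05,8.5],
    [-6.1,-4.2,-0.6,0,0,-0.1,8.5],
    [-8.5,-5.9,-0.6,0,0,-0.14,8.5],
  ],
)

```text
t: 21.08
eef_pos: [0.4524, -0.3339, 0.1875]
ee_rot: [-3.141, 0.0, 0.392]
contact_force: [-0.1, -0.8, 1.0]
width: 0.085
grasp_force: 0.0
```

Run:
```python
from plan import *
plan((.3607,-.298,.2,.533))
```

```text
at [ 0.4524 -0.3339  0.1875] yaw 0.392 tilt [-3.1412e+00  4.0000e-04] w 0.085
  d [-7.1, -6.82, -1.25] rz -0.141
  -- (0.3607, -0.298, 0.2, 0.533)
```

Emit:
drive_tool(
  deltas=[
    [-2.4,-2.3,-0.4,0,0,-0.05,8.5],
    [-4.7,-4.6,-0.8,0,0,-0.1,8.5],
    [-7.1,-6.8,-1.2,0,0,-0.14,8.5],
    [-7.1,-6.8,-1.2,0,0,-0.14,8.5],
  ],
)

```text
t: 21.42
eef_pos: [0.3583, -0.2971, 0.1998]
ee_rot: [-3.139, -0.001, 0.529]
contact_force: [0.8, -0.8, 0.7]
width: 0.0848
grasp_force: 0.0
```

```bash
cat >> plan.py <<'E'
def comps(P,d,c,r,z0,z1):
    k=(d>0)&(np.hypot(P[...,0]-c[0],P[...,1]-c[1])<r)&(P[...,2]>z0)&(P[...,2]<z1)
    n,l,st,_=cv2.connectedComponentsWithStats(k.astype(np.uint8))
    for i in range(1,n):
        if st[i,4]>50:
            q=P[l==i]; rc=cv2.minAreaRect((q[:,:2]*1000).astype(np.float32)); print("  comp",st[i,4],np.round(q.mean(0),4),np.round(rc[0],1),np.round(rc[1],1),round(rc[2],1))
E
python3 - <<'E'
from plan import *
im,d,m=shot("wrist"); P=pts(d,m)
comps(P,d,(.36,-.3),.07,.026,.036)
comps(P,d,(.36,-.3),.06,.002,.008)
plan((.3607,-.298,.003,.533))
E
```

```text
comp 276 [ 0.3462 -0.2686  0.0297] [ 344.9 -269.2] [69.3  4.2] 30.5
  comp 276 [ 0.3781 -0.3237  0.0296] [ 377.3 -324.4] [69.8  4.1] 30.5
  comp 3346 [ 0.362  -0.2962  0.0039] [ 360.8 -296.8] [70.2 67.3] 30.5
at [ 0.3613 -0.2979  0.2   ] yaw 0.529 tilt [-3.1408e+00 -1.8000e-03] w 0.0853
  d [-0.03, -0.01, 9.85] rz -0.002
  d [-0.03, -0.01, 9.85] rz -0.002
  -- (0.3607, -0.298, 0.003, 0.533)
```

Emit:
drive_tool(
  deltas=[
    [0,-0.1,3,0,0,0,8.5],
    [0,-0.1,6.5,0,0,0,8.5],
    [0,-0.1,9.5,0,0,0,8.5],
    [0,-0.1,12,0,0,0,8.5],
    [0,-0.1,14,0,0,0,8.5],
  ],
)

```text
t: 21.88
eef_pos: [0.3629, -0.2977, 0.0571]
ee_rot: [-3.14, 0.001, 0.529]
contact_force: [-0.4, 0.2, 0.6]
width: 0.0853
grasp_force: 0.0
```

Emit:
drive_tool(
  deltas=[
    [0,0,0.5,0,0,0,8.5],
    [0,0,0.5,0,0,0,8.5],
  ],
)

```text
t: 22.05
eef_pos: [0.3625, -0.2979, 0.0533]
ee_rot: [-3.14, 0.001, 0.529]
contact_force: [-0.5, 0.4, 1.0]
width: 0.0851
grasp_force: 0.0
```

Run:
```python
from plan import *
plan((.361,-.297,.004,.533))
```

```text
at [ 0.3625 -0.2979  0.0533] yaw 0.529 tilt [-3.1399e+00  1.1000e-03] w 0.0851
  d [-0.09, -0.16, 4.93] rz -0.004
  -- (0.361, -0.297, 0.004, 0.533)
```

Emit:
drive_tool(
  deltas=[
    [-0.1,-0.16,1,0,0,0,8.5],
    [-0.1,-0.16,2.2,0,0,0,8.5],
    [-0.1,-0.16,3.3,0,0,0,8.5],
    [-0.1,-0.16,4.2,0,0,0,8.5],
    [-0.1,-0.16,4.7,0,0,0,8.5],
  ],
)

```text
t: 22.47
eef_pos: [0.3618, -0.2972, 0.0073]
ee_rot: [3.141, -0.0, 0.53]
contact_force: [-0.3, -0.5, 0.7]
width: 0.0851
grasp_force: 0.0
```

Emit:
drive_tool(
  deltas=[
    [0,0,0,0,0,0,8],
    [0,0,0,0,0,0,7.4],
    [0,0,0,0,0,0,6.8],
    [0,0,0,0,0,0,6.4],
    [0,0,0,0,0,0,6.4],
  ],
)

```text
t: 22.88
eef_pos: [0.3615, -0.2971, 0.008]
ee_rot: [3.141, -0.001, 0.53]
contact_force: [-1.3, 1.1, 9.0]
width: 0.0674
grasp_force: 31.6
```

Emit:
drive_tool(
  deltas=[
    [0,0,0,0,0,0,6.4],
    [0,0,0,0,0,0,6.4],
  ],
)

```text
t: 23.05
eef_pos: [0.3614, -0.2971, 0.008]
ee_rot: [3.141, -0.001, 0.53]
contact_force: [-1.9, 1.5, 8.6]
width: 0.0674
grasp_force: 31.6
```

Run:
```python
from plan import *
for c in ["side","scene"]:
    z=np.load(c+"0.npz"); P,d=z["P"],z["d"]
    top(P,d,(.656,.135),.1,.0015,.02); top(P,d,(.656,.135),.1,.009,.02)
plan((.361,-.297,.2,.533),(.43,-.08,.2,.4),(.58,.1,.22,.216))
```

```text
top [0.6551 0.1404 0.0035] [655.4 135.2] [195.4 198.9] 34.4 3436
  top [0.6557 0.1492 0.0121] [653.2 134.4] [104.6 154. ] 12.4 439
  top [0.6612 0.1372 0.0038] [656.8 135. ] [197.3 197. ] 10.1 2514
  top [0.6686 0.1383 0.0122] [658.  134.5] [108.5 149.7] 12.6 317
at [ 0.3614 -0.2971  0.008 ] yaw 0.53 tilt [ 3.1408e+00 -6.0000e-04] w 0.0674
  d [-0.02, -0.02, -9.6] rz -0.002
  d [-0.02, -0.02, -9.6] rz -0.002
  -- (0.361, -0.297, 0.2, 0.533)
  d [8.48, -7.59, -0.0] rz 0.067
  d [7.96, -8.14, -0.0] rz 0.067
  -- (0.43, -0.08, 0.2, 0.4)
  d [10.41, -5.37, -1.0] rz 0.092
  d [9.88, -6.3, -1.0] rz 0.092
  -- (0.58, 0.1, 0.22, 0.216)
```

Emit:
drive_tool(
  deltas=[
    [0,0,-1,0,0,0,6.4],
    [0,0,-4,0,0,0,6.4],
    [0,0,-8,0,0,0,6.4],
    [0,0,-12,0,0,0,6.4],
    [0,0,-16,0,0,0,6.4],
  ],
)

```text
t: 23.47
eef_pos: [0.3602, -0.2967, 0.1696]
ee_rot: [-3.141, 0.001, 0.529]
contact_force: [1.0, -0.0, -0.1]
width: 0.0674
grasp_force: 36.2
```

Emit:
drive_tool(
  deltas=[
    [2.1,-1.9,-1,0,0,0.02,6.4],
    [4.2,-3.8,-2,0,0,0.04,6.4],
    [6.3,-5.7,-3,0,0,0.05,6.4],
    [8.5,-7.6,-3,0,0,0.067,6.4],
  ],
)

```text
t: 23.8
eef_pos: [0.3964, -0.1874, 0.1994]
ee_rot: [3.141, -0.002, 0.461]
contact_force: [1.3, -0.6, -1.6]
width: 0.0671
grasp_force: 36.2
```

Emit:
drive_tool(
  deltas=[
    [2.6,-2.7,0,0,0,0.02,6.4],
    [5.3,-5.4,0,0,0,0.04,6.4],
    [8,-8.1,0,0,0,0.067,6.4],
  ],
)

```text
t: 24.05
eef_pos: [0.4314, -0.0784, 0.1981]
ee_rot: [-3.141, -0.001, 0.394]
contact_force: [1.1, 0.3, -1.2]
width: 0.0671
grasp_force: 36.2
```

Emit:
drive_tool(
  deltas=[
    [3.5,-1.8,0,0,0,0.03,6.4],
    [7,-3.6,-0.5,0,0,0.06,6.4],
    [10.4,-5.4,-1,0,0,0.092,6.4],
  ],
)

```text
t: 24.3
eef_pos: [0.5071, 0.0119, 0.2083]
ee_rot: [-3.141, -0.0, 0.303]
contact_force: [0.8, -0.1, -0.4]
width: 0.0678
grasp_force: 36.2
```

Emit:
drive_tool(
  deltas=[
    [3.3,-2.1,0,0,0,0.03,6.4],
    [6.6,-4.2,0,0,0,0.06,6.4],
    [9.9,-6.3,0,0,0,0.092,6.4],
    [9.9,-6.3,0,0,0,0.092,6.4],
  ],
)

```text
t: 24.63
eef_pos: [0.585, 0.1063, 0.2072]
ee_rot: [-3.141, -0.001, 0.217]
contact_force: [0.4, 1.4, -2.1]
width: 0.0672
grasp_force: 36.2
```

Run:
```python
from plan import *
print(arm.read_state()["grasp_force"])
im,d,m=shot("wrist"); P=pts(d,m); save(im,"w8.png")
comps(P,d,(.656,.135),.1,.008,.016)
plan((.656,.135,.2,.218))
```

```text
36.191269755363464
  comp 2153 [0.6615 0.1367 0.0117] [656.2 134.8] [103.4 150.6] 12.5
at [0.5833 0.1026 0.2073] yaw 0.216 tilt [3.1409e+00 2.0000e-04] w 0.0673
  d [7.8, -1.61, 0.73] rz -0.002
  -- (0.656, 0.135, 0.2, 0.218)
```

View pics/w8.png

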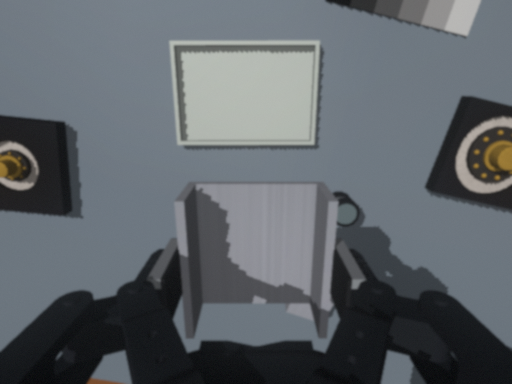

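Emit:
drive_tool(
  deltas=[
    [2.6,-0.3,0,0,0,0,6.4],
    [5.2,-0.6,1,0,0,0,6.4],
    [7.8,-0.9,3,0,0,0,6.4],
    [7.8,-0.9,6,0,0,0,6.4],
    [7.8,-0.9,9,0,0,0,6.4],
  ],
)

```text
t: 25.1
eef_pos: [0.6573, 0.1242, 0.1173]
ee_rot: [3.141, -0.001, 0.212]
contact_force: [-0.5, 0.7, -1.8]
width: 0.067
grasp_force: 36.2
```

Emit:
drive_tool(
  deltas=[
    [0,0,2,0,0,0,6.4],
    [0,0,4,0,0,0,6.4],
    [0,0,5.5,0,0,0,6.4],
    [0,0,6,0,0,0,6.4],
    [0,0,6,0,0,0,6.4],
  ],
)

```text
t: 25.52
eef_pos: [0.6562, 0.1243, 0.057]
ee_rot: [3.141, 0.001, 0.212]
contact_force: [-0.7, 0.4, -0.6]
width: 0.0668
grasp_force: 36.1
```

Run:
```python
from plan import *
plan((.6577,.128,.011,.218))
```

```text
at [0.6562 0.1243 0.057 ] yaw 0.212 tilt [3.1412e+00 1.1000e-03] w 0.0668
  d [0.22, -0.33, 4.6] rz -0.006
  -- (0.6577, 0.128, 0.011, 0.218)
```

Emit:
drive_tool(
  deltas=[
    [0.2,-0.3,0.8,0,0,0,6.4],
    [0.2,-0.3,1.8,0,0,0,6.4],
    [0.2,-0.3,2.8,0,0,0,6.4],
    [0.2,-0.3,3.6,0,0,0,6.4],
    [0.2,-0.3,4.1,0,0,0,6.4],
  ],
)

```text
t: 25.93
eef_pos: [0.6575, 0.1279, 0.0149]
ee_rot: [3.142, 0.001, 0.212]
contact_force: [-0.0, -0.5, -1.3]
width: 0.0673
grasp_force: 36.2
```

Emit:
drive_tool(
  deltas=[
    [0,0,0.15,0,0,0,6.4],
    [0,0,0.3,0,0,0,6.4],
    [0,0,0.3,0,0,0,6.4],
  ],
)

```text
t: 26.18
eef_pos: [0.6581, 0.1278, 0.0132]
ee_rot: [3.141, -0.0, 0.212]
contact_force: [0.7, -0.0, -0.5]
width: 0.0674
grasp_force: 36.2
```

Emit:
drive_tool(
  deltas=[
    [0,0,0.1,0,0,0,6.4],
    [0,0,0.15,0,0,0,6.4],
    [0,0,0.15,0,0,0,6.4],
  ],
)

```text
t: 26.43
eef_pos: [0.6581, 0.128, 0.0118]
ee_rot: [-3.142, -0.0, 0.212]
contact_force: [-0.2, 0.0, -1.5]
width: 0.0674
grasp_force: 36.2
```

Emit:
drive_tool(
  deltas=[
    [0,0,0.05,0,0,0,6.4],
    [0,0,0.1,0,0,0,6.4],
    [0,0,0.1,0,0,0,6.4],
  ],
)

```text
t: 26.68
eef_pos: [0.6581, 0.128, 0.0111]
ee_rot: [-3.141, -0.0, 0.212]
contact_force: [-1.6, -0.0, 5.8]
width: 0.0671
grasp_force: 36.9
```

Emit:
drive_tool(
  deltas=[
    [0,0,-0.05,0,0,0,6.8],
    [0,0,-0.05,0,0,0,7.4],
    [0,0,-0.05,0,0,0,8.2],
    [0,0,-0.05,0,0,0,8.2],
  ],
)

```text
t: 27.02
eef_pos: [0.658, 0.128, 0.0112]
ee_rot: [-3.142, -0.0, 0.212]
contact_force: [-0.4, -0.1, -0.3]
width: 0.0821
grasp_force: 0.0
```

Emit:
drive_tool(
  deltas=[
    [0,0,-1,0,0,0,8.2],
    [0,0,-4,0,0,0,8.2],
    [0,0,-8,0,0,0,8.2],
    [0,0,-12,0,0,0,8.2],
    [0,0,-16,0,0,0,8.2],
  ],
)

```text
t: 27.43
eef_pos: [0.6577, 0.1275, 0.1737]
ee_rot: [3.141, 0.0, 0.211]
contact_force: [-0.0, 1.2, -1.2]
width: 0.082
grasp_force: 0.0
```

Run:
```python
from plan import *
im,d,m=shot("wrist"); P=pts(d,m)
comps(P,d,(.658,.128),.07,.026,.038)
plan((.448,-.003,.2,-.15))
```

```text
comp 354 [0.6528 0.1599 0.0323] [650.6 159.6] [70.4  4.3] 12.4
  comp 350 [0.6664 0.098  0.0324] [664.5  97.3] [69.7  4.2] 12.2
at [0.6607 0.1272 0.1817] yaw 0.211 tilt [ 3.1411 -0.0085] w 0.0823
  d [-11.76, 4.14, -0.92] rz 0.18
  d [-10.83, 6.19, -0.92] rz 0.18
  -- (0.448, -0.003, 0.2, -0.15)
```

Emit:
drive_tool(
  deltas=[
    [-3.9,1.4,-0.3,0,0,0.06,8],
    [-7.8,2.8,-0.6,0,0,0.12,7.5],
    [-11.8,4.1,-0.9,0,0,0.18,7.5],
  ],
)

```text
t: 27.73
eef_pos: [0.5501, 0.0623, 0.1807]
ee_rot: [-3.141, -0.0, 0.029]
contact_force: [1.4, -1.0, -0.2]
width: 0.075
grasp_force: 0.0
```

Emit:
drive_tool(
  deltas=[
    [-3.6,2.1,-0.3,0,0,0.06,7.5],
    [-7.2,4.2,-0.6,0,0,0.12,7.5],
    [-10.8,6.2,-0.9,0,0,0.18,7.5],
    [-10.8,6.2,-0.9,0,0,0.18,7.5],
  ],
)

```text
t: 28.07
eef_pos: [0.4397, -0.0053, 0.1897]
ee_rot: [-3.139, 0.003, -0.158]
contact_force: [0.9, -0.4, 1.0]
width: 0.0753
grasp_force: 0.0
```

Run:
```python
from plan import *
im,d,m=shot("wrist"); P=pts(d,m)
comps(P,d,(.448,-.003),.07,.027,.034)
plan((.448,-.003,.08,-.15))
```

```text
comp 3405 [0.449  0.0026 0.0299] [447.6   3. ] [49.3 70.6] 81.9
at [ 0.4432 -0.0033  0.1899] yaw -0.153 tilt [-3.1391e+00  7.0000e-04] w 0.075
  d [0.47, -0.1, 10.99] rz -0.003
  -- (0.448, -0.003, 0.08, -0.15)
```

Emit:
drive_tool(
  deltas=[
    [0.35,-0.7,2,0,0,-0.012,7.5],
    [0.35,-0.7,5,0,0,-0.012,7.5],
    [0.35,-0.7,8,0,0,-0.012,7.5],
    [0.35,-0.7,11,0,0,-0.012,7.5],
    [0.35,-0.7,12.5,0,0,-0.012,7.5],
  ],
)

```text
t: 28.53
eef_pos: [0.45, 0.0047, 0.0617]
ee_rot: [3.141, 0.002, -0.135]
contact_force: [-0.0, 0.2, -0.4]
width: 0.0747
grasp_force: 0.0
```

Emit:
drive_tool(
  deltas=[
    [0,0,0.4,0,0,0,7.5],
    [0,0,0.5,0,0,0,7.5],
  ],
)

```text
t: 28.7
eef_pos: [0.4505, 0.0042, 0.0589]
ee_rot: [3.142, 0.001, -0.136]
contact_force: [-0.3, 0.8, 0.4]
width: 0.0752
grasp_force: 0.0
```

Run:
```python
from plan import *
plan((.4476,.003,.008,-.141))
```

```text
at [0.4505 0.0042 0.0589] yaw -0.136 tilt [3.1415e+00 6.0000e-04] w 0.0752
  d [-0.27, 0.16, 5.09] rz 0.005
  -- (0.4476, 0.003, 0.008, -0.141)
```

Emit:
drive_tool(
  deltas=[
    [-0.27,0.16,1,0,0,0,7.2],
    [-0.27,0.16,2.3,0,0,0,7],
    [-0.27,0.16,3.5,0,0,0,7],
    [-0.27,0.16,4.5,0,0,0,7],
    [-0.27,0.16,5.0,0,0,0,7],
  ],
)

```text
t: 29.12
eef_pos: [0.4482, 0.0035, 0.0094]
ee_rot: [-3.141, -0.001, -0.136]
contact_force: [0.9, 0.5, 0.1]
width: 0.07
grasp_force: 0.0
```

Emit:
drive_tool(
  deltas=[
    [0,0,0,0,0,0,6.4],
    [0,0,0,0,0,0,5.6],
    [0,0,0,0,0,0,4.6],
    [0,0,0,0,0,0,4.6],
    [0,0,0,0,0,0,4.6],
  ],
)

```text
t: 29.53
eef_pos: [0.4479, 0.0032, 0.0101]
ee_rot: [-3.141, -0.001, -0.136]
contact_force: [-1.2, -0.2, 6.2]
width: 0.0493
grasp_force: 30.0
```

Emit:
drive_tool(
  deltas=[
    [0,0,0,0,0,0,4.6],
    [0,0,0,0,0,0,4.6],
  ],
)

```text
t: 29.7
eef_pos: [0.4479, 0.0032, 0.0101]
ee_rot: [-3.141, -0.001, -0.136]
contact_force: [-0.2, 0.1, 6.9]
width: 0.0495
grasp_force: 30.0
```

Run:
```python
from plan import *
plan((.448,.003,.18,-.141),(.57,.1,.2,.215))
```

```text
at [0.4479 0.0032 0.0101] yaw -0.136 tilt [-3.1412e+00 -1.4000e-03] w 0.0495
  d [0.01, 0.02, -16.99] rz 0.005
  -- (0.448, 0.003, 0.18, -0.141)
  d [10.72, -11.32, -2.0] rz -0.356
  -- (0.57, 0.1, 0.2, 0.215)
```

Emit:
drive_tool(
  deltas=[
    [0,0,-1,0,0,0,4.6],
    [0,0,-4,0,0,0,4.6],
    [0,0,-8,0,0,0,4.6],
    [0,0,-12,0,0,0,4.6],
    [0,0,-16,0,0,0,4.6],
  ],
)

```text
t: 30.12
eef_pos: [0.4465, 0.0026, 0.1714]
ee_rot: [3.141, 0.001, -0.138]
contact_force: [1.8, 1.2, -0.9]
width: 0.0496
grasp_force: 32.5
```

Emit:
drive_tool(
  deltas=[
    [2.1,-2.2,-0.5,0,0,-0.07,4.6],
    [4.2,-4.5,-1,0,0,-0.14,4.6],
    [6.4,-6.7,-1.5,0,0,-0.21,4.6],
    [8.6,-9,-2,0,0,-0.28,4.6],
    [10.7,-11.3,-2,0,0,-0.351,4.6],
  ],
)

```text
t: 30.53
eef_pos: [0.5699, 0.1018, 0.1909]
ee_rot: [-3.142, -0.002, 0.218]
contact_force: [1.1, 0.4, -0.5]
width: 0.049
grasp_force: 32.5
```

Run:
```python
from plan import *
im,d,m=shot("wrist"); P=pts(d,m); save(im,"w9.png")
comps(P,d,(.658,.128),.07,.026,.038)
plan((.6527,.151,.075,.215)); print(arm.read_state()["grasp_force"])
```

```text
comp 421 [0.6517 0.1597 0.0323] [650.5 159.7] [69.   4.4] 12.3
  comp 399 [0.6654 0.0978 0.0324] [664.5  97.4] [69.1  4.2] 12.2
at [0.5734 0.1063 0.1903] yaw 0.229 tilt [-3.1411 -0.0034] w 0.0494
  d [8.74, -2.55, 11.53] rz 0.014
  -- (0.6527, 0.151, 0.075, 0.215)
32.52915635704994
```

View pics/w9.png

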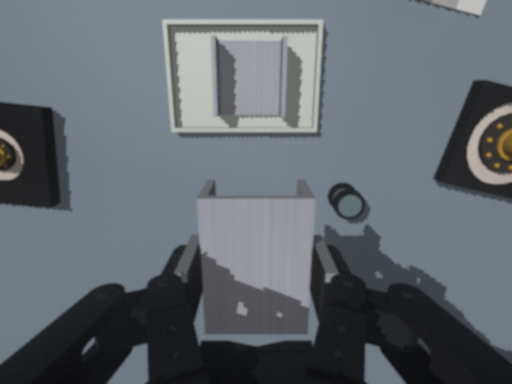

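Emit:
drive_tool(
  deltas=[
    [2.9,-0.8,0,0,0,0.014,4.6],
    [5.8,-1.7,1,0,0,0.014,4.6],
    [8.7,-2.5,3.5,0,0,0.014,4.6],
    [8.7,-2.5,7,0,0,0.014,4.6],
    [8.7,-2.5,10,0,0,0.014,4.6],
  ],
)

```text
t: 31.0
eef_pos: [0.6489, 0.1442, 0.0879]
ee_rot: [3.141, -0.0, 0.202]
contact_force: [-0.5, -0.6, -1.1]
width: 0.0493
grasp_force: 32.6
```

Emit:
drive_tool(
  deltas=[
    [0,0,0.6,0,0,0,4.6],
    [0,0,1.2,0,0,0,4.6],
    [0,0,1.2,0,0,0,4.6],
    [0,0,1.2,0,0,0,4.6],
  ],
)

```text
t: 31.33
eef_pos: [0.6491, 0.1435, 0.0792]
ee_rot: [3.142, -0.002, 0.201]
contact_force: [-1.6, 0.4, -0.6]
width: 0.0496
grasp_force: 32.5
```

Run:
```python
from plan import *
im,d,m=shot("wrist"); P=pts(d,m); save(im,"w10.png")
comps(P,d,(.655,.14),.08,.028,.036)
comps(P,d,(.653,.15),.07,.088,.102)
plan((.6527,.151,.0172,.215))
```

```text
comp 275 [0.6731 0.1643 0.0326] [672.7 164.3] [25.6  4.1] 12.3
  comp 709 [0.6702 0.0988 0.0323] [668.6  98.1] [61.6  4.5] 11.9
  comp 16163 [0.6527 0.1446 0.0985] [648.7 143.7] [71.8 77. ] 11.5
at [0.6492 0.1436 0.0792] yaw 0.201 tilt [-3.1415e+00 -2.4000e-03] w 0.0496
  d [0.49, -0.65, 6.2] rz -0.014
  -- (0.6527, 0.151, 0.0172, 0.215)
```

View pics/w10.png

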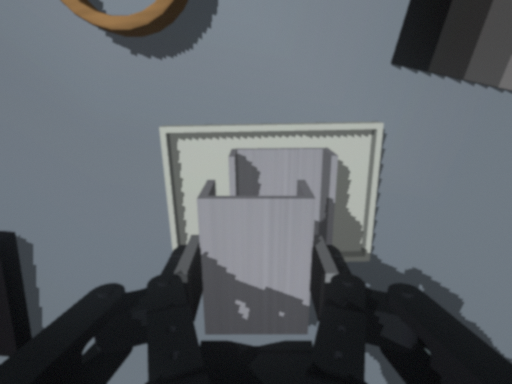

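Emit:
drive_tool(
  deltas=[
    [0.25,-0.3,0,0,0,-0.014,4.6],
    [0.49,-0.65,0.6,0,0,-0.014,4.6],
    [0.49,-0.65,1.4,0,0,-0.014,4.6],
    [0.49,-0.65,2.2,0,0,-0.014,4.6],
    [0.49,-0.65,2.2,0,0,-0.014,4.6],
  ],
)

```text
t: 31.8
eef_pos: [0.6508, 0.1508, 0.0531]
ee_rot: [3.141, 0.002, 0.215]
contact_force: [0.2, -0.1, -0.9]
width: 0.0494
grasp_force: 32.5
```

Run:
```python
from plan import *
plan((.6527,.151,.0172,.215))
```

```text
at [0.6508 0.1508 0.0531] yaw 0.215 tilt [3.1415e+00 2.4000e-03] w 0.0494
  d [0.18, 0.02, 3.59] rz -0.0
  -- (0.6527, 0.151, 0.0172, 0.215)
```

Emit:
drive_tool(
  deltas=[
    [0.1,0,0.6,0,0,0,4.6],
    [0.1,0,1.3,0,0,0,4.6],
    [0.1,0,2,0,0,0,4.6],
    [0.1,0,2.7,0,0,0,4.6],
    [0.1,0,3.1,0,0,0,4.6],
  ],
)

```text
t: 32.22
eef_pos: [0.6524, 0.151, 0.0229]
ee_rot: [3.142, 0.001, 0.215]
contact_force: [0.3, -0.1, -0.5]
width: 0.0495
grasp_force: 32.5
```

Emit:
drive_tool(
  deltas=[
    [0,0,0.1,0,0,0,4.6],
    [0,0,0.2,0,0,0,4.6],
    [0,0,0.2,0,0,0,4.6],
  ],
)

```text
t: 32.47
eef_pos: [0.6529, 0.151, 0.0221]
ee_rot: [3.141, -0.0, 0.215]
contact_force: [-0.5, -0.7, -1.3]
width: 0.0494
grasp_force: 32.5
```

Emit:
drive_tool(
  deltas=[
    [0,0,0.15,0,0,0,4.6],
    [0,0,0.3,0,0,0,4.6],
    [0,0,0.4,0,0,0,4.6],
    [0,0,0.4,0,0,0,4.6],
  ],
)

```text
t: 32.8
eef_pos: [0.6527, 0.1511, 0.018]
ee_rot: [-3.142, 0.0, 0.215]
contact_force: [-0.5, -0.0, -0.8]
width: 0.0493
grasp_force: 32.5
```

Emit:
drive_tool(
  deltas=[
    [0,0,0.05,0,0,0,4.6],
    [0,0,0.1,0,0,0,4.6],
    [0,0,0.1,0,0,0,4.6],
  ],
)

```text
t: 33.05
eef_pos: [0.6529, 0.1511, 0.0172]
ee_rot: [3.142, -0.0, 0.215]
contact_force: [0.1, 0.8, 0.7]
width: 0.0495
grasp_force: 32.7
```

Emit:
drive_tool(
  deltas=[
    [0,0,0.05,0,0,0,4.6],
    [0,0,0.05,0,0,0,4.6],
  ],
)

```text
t: 33.22
eef_pos: [0.6529, 0.1511, 0.0172]
ee_rot: [-3.141, -0.0, 0.215]
contact_force: [-3.4, 0.1, 8.6]
width: 0.0493
grasp_force: 33.6
```

Emit:
drive_tool(
  deltas=[
    [0,0,0,0,0,0,5.2],
    [0,0,0,0,0,0,5.8],
    [0,0,0,0,0,0,6.0],
    [0,0,0,0,0,0,6.0],
  ],
)

```text
t: 33.55
eef_pos: [0.6528, 0.1511, 0.0166]
ee_rot: [3.142, 0.0, 0.215]
contact_force: [-0.2, -0.2, 0.6]
width: 0.0601
grasp_force: 0.0
```

Emit:
drive_tool(
  deltas=[
    [0,0,-0.5,0,0,0,6],
    [0,0,-2,0,0,0,6],
    [0,0,-5,0,0,0,6],
    [0,0,-9,0,0,0,6],
    [0,0,-13,0,0,0,6],
  ],
)

```text
t: 33.97
eef_pos: [0.6524, 0.1506, 0.149]
ee_rot: [3.141, 0.001, 0.214]
contact_force: [1.0, 0.6, 1.0]
width: 0.06
grasp_force: 0.0
```

Emit:
drive_tool(
  deltas=[
    [-2,0,-2,0,0,0,6],
    [-4,0,-4,0,0,0,6],
    [-5,0,-6,0,0,0,6],
    [-5,0,-6,0,0,0,6],
  ],
)

```text
t: 34.3
eef_pos: [0.6038, 0.1397, 0.2117]
ee_rot: [-3.14, -0.005, 0.214]
contact_force: [0.0, 1.0, 1.0]
width: 0.0604
grasp_force: 0.0
```

Run:
```python
from plan import *
im,d,m=shot("wrist"); P=pts(d,m); save(im,"w11.png")
comps(P,d,(.655,.14),.09,.0335,.042)
comps(P,d,(.655,.14),.09,.026,.0335)
comps(P,d,(.656,.135),.05,.0055,.009)
im,d,m=shot("side"); save(im,"side1.png"); P=pts(d,m)
comps(P,d,(.554,.0),.04,.025,.045)
z=np.load("side0.npz"); comps(z["P"],z["d"],(.554,.0),.04,.025,.045)
```

```text
comp 3514 [0.6536 0.1519 0.0368] [652.3 151.7] [69.5 50.1] 12.2
  comp 305 [0.665  0.0979 0.0318] [664.4  97.5] [69.2  4.5] 12.1
  comp 1503 [0.6617 0.1122 0.0069] [661.3 112.2] [70.1 26.7] 12.3
  comp 138 [0.5543 0.0037 0.0333] [554.9   1. ] [30.9 31.5] 13.2
  comp 137 [0.5544 0.0037 0.0334] [554.5   1.4] [31.4 30.9] 47.3
```

View pics/w11.png

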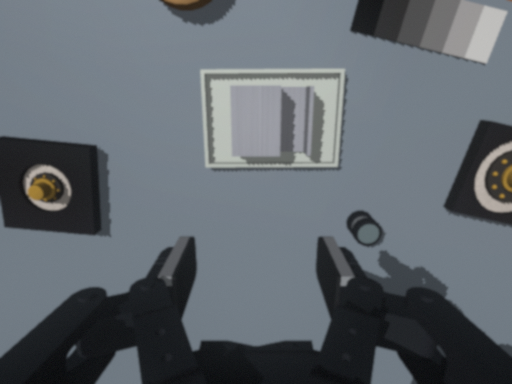

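View pics/side1.png

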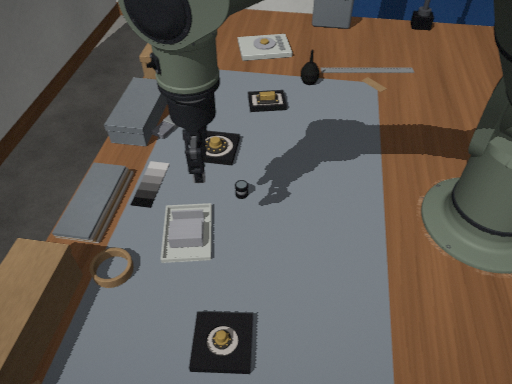

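Picture w11 shows the pair interlocked in the tray: the narrow channel is at about (257,120), level and parallel, and the wide one shows to its right. The side view shows both brooches and the plaque in their wells and the loupe still in place at (241,189).

```bash
python3 -c "
from station import arm
print(arm.job_done())"
```

```text
the job is handed in; nothing more can be done
None
```

The job is handed in: both brooches and the plaque lie flat in their wells, the channels are interlocked in the white tray (narrow one offset 23–24 mm, level and parallel), and the loupe did not move, at about 34 s of the 118 s allowed.

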